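# Snap the dust cover into the reader's sample port

### The job

Close the open sample port of the low white reader with its grey dust cover. Lift the cover out of its storage holder by the middle handle and set it down on the bare worktop, let go, then take it again by its two sprung side tabs; with the tabs pinched in, hook its tongue under the reader's metal lip while the other end is still raised, swing it down flat into the port and let the tabs spring out under the rim. Leave the jar, the beaker and the brass weight where they stand.

Things in the scene. Friction and masses are not known exactly. Their poses are not given: they have to be found in the camera images.
- port: the reader: fixed white box, 150 (x) x 120 (y) x 45 mm high, origin at the centre of its underside, z up, x towards the end with the metal lip. In its top a recess, 5 mm deep: x -53 to 54, y +-39.5 mm. The recess floor (z = 40) is a 6 mm thick ledge round an opening, x +-40, y +-33 mm; below the ledge the cavity is free from z = 34 down to 14 mm, out to y +-47 mm
- lip_edge (a point): on the reader, middle of the free lower edge of the aluminium lip, at 45, 0, 50 mm in the reader's frame. The lip, y +-30 mm, overhangs the recess from x = 45 mm on, underside z = 50 (10 mm over the ledge), top z = 55 mm; behind it a wall at x = 54 mm. It blocks lowering the cover straight down: the tongue goes in below it with the cover pitched 10 to 17 degrees, tongue end low
- seat (a point): on the reader, centre of the opening at ledge height, 0, 0, 40 mm in the reader's frame. Seated, the cover's plate lies on the ledge: cover origin 16 mm below this point (reader's z = 24 mm), x and y within 2 mm, axes parallel to the reader's, x the same way
- holder: the storage holder: fixed open grey cradle, 120 x 92 mm, origin at the centre of its underside; floor 6 mm thick; end walls inside at x +-55 mm, to z = 28 mm; two cheeks, x +-40 mm, inner faces at y +-40 mm, up to z = 56 mm, leave no room for fingers outside the tabs. The cover stands on its floor, axes along the holder's
- cover: the grey dust cover, about 0.17 kg, origin at the centre of its underside (soles of its feet), z up, x towards its tongue. Plate: x -50 to 43, y +-37, z 16 to 21 mm. Two feet below it, z 0 to 16, y +-25, x -34 to -28 and 28 to 34 mm: stands level on a flat surface. Two sprung black tabs stand up through the plate
- tongue_tip (a point): on the cover, middle of the lower end edge of the tongue, at 52, 0, 16 mm in the cover's frame. The tongue reaches from x = 43 to 52, y +-24, z 16 to 20 mm
- handle_top (a point): on the cover, top of the middle handle, at 0, 0, 48 mm in its frame: upright bar 12 (x) x 30 (y) mm, z 21 to 48 mm, to be taken across x
- tabs_mid (a point): on the cover, midway between the tabs' pads, at 0, 0, 35 mm in its frame. Pads: x +-13, z 22 to 48 mm, outer faces at y +-31 mm (62 apart) at rest, +-24 mm (48 apart) fully pinched. Each carries a barb below the plate, x +-9, z 3 to 8 mm, outer end at y +-37 mm at rest (caught by the 66 mm wide opening), +-30 mm pinched (passes)
- tab_left (a joint): slide of the tab on the cover's +y side: 0 = sprung out, 0.007 m = fully pinched in; spring force about 3 N at 0, 9 N at 0.007; goes back by itself
- tab_right (a joint): the same for the tab on the cover's -y side
- white_jar: loose white screw-top jar, 63 mm across, 91 mm high, origin at the centre of its underside
- beaker: loose glass beaker, 69 mm across, 92 mm high, origin at the centre of its underside
- weight: loose brass weight, 27 mm across, 39 mm high, origin at the centre of its underside

How it is judged:
By the outcome, as a careful person would: the job done as asked, in the order asked, and still so for the second after the job is handed in, with the robot touching nothing.
It also fails if it takes over 59 s, if anything falls off the work surface, if the arm or the gripper's body presses on something with over 40 N, if the wrist force passes 120 N, or if a joint passes its speed limit or range.

### The arm

A 6-joint arm with a two-finger parallel gripper is mounted at the origin on a cart in front of the work surface, level with it; the furniture and walls round the work are solid. World frame = base frame: x ahead of the robot, y to its left, z up, the work surface at z = 0. Lengths are in m, angles in degrees, forces in N, time in s.
With the tool pointing down it reaches from about 0.4 to 0.825 m from the base axis. Payload 7 kg.
Tool frame: the origin (TCP) lies between the finger pads; the fingertips stand 25 mm ahead of it and the grasp point (between the pads) lies 6 mm ahead of it; z points along the fingers, y is the line along which they close (so a half turn about z gives the same grasp; the last joint's range is limited). The gripper opens to 88 mm and grips with 3 to 60 N. Pads are 19 mm wide; open, the fingers measure 130 mm over their backs; the gripper's body (78 mm by 193 mm) begins 47 mm behind the grasp point.
Start: joints at [79.876, 20.546, 0.682, 0, -70.136, -16.507], TCP at [0.303, 0.603, 0.252] pointing down, gripper open.
Joint ranges: [-176.03, 176.03], [-82.01, 121.73], [-58.28, 71.71], [-173.87, 95.51], [-174.79, -0.11], [-173.66, 173.66]. Speed limits (degrees/s): [136.94, 136.94, 172.46, 180, 180, 180].

### API

Orientations are given as [roll, pitch, yaw] about the fixed x, y, z axes, in that order (R = Rz(yaw) Ry(pitch) Rx(roll)).
In Python, from plant import ctrl gives the robot as it stands.
- The arm moves only by the tool inch_along, called after "Call:" as a command line: name --argument value ..., lists and objects as JSON in quotes. Schema: {"type":"object","properties":{"deltas":{"type":"array","items":{"type":"array","items":{"type":"array","items":{"type":"number"},"minItems":5,"maxItems":5},"minItems":1,"maxItems":8},"minItems":1,"maxItems":1},"only":{"type":"string"},"quiet":{"type":"boolean"},"lines":{"type":"string"}},"required":["deltas"],"additionalProperties":false}. deltas is a list that holds a single list of rows (three levels of brackets), with 1 to 8 rows, each of 5 numbers: dx, dy, dz in units of 25 mm, then a turn about the tool's z in degrees, then the finger opening in m; each row is the pose to reach, as a shift and turn from the pose commanded when the call began, along the tool's axes at that moment; what a row does not reach only later rows make up. A row lasts 1/8 s, in which the tool goes at most 0.0625 m and 10.7 degrees, less where a joint would pass 70% of its speed; a pose out of reach is approached as far as the arm can. The fingers move at their own pace and stop on an object; the grip force is fixed at half the most. Time passes only in rows, so rows that do not move let the fingers close. The tool returns the time, the measured TCP pose, the force, the opening and the grip force at its end. only (a regular expression) keeps the lines of the reply that match it, lines (a string "A,B") keeps lines A to B, and quiet returns only ok. Input that does not fit is refused with a message, and nothing moves.
- ctrl.get_obs(): the state, without advancing time (a new reading comes with each control period).
- ctrl.snapshot(name): name is "side" or "top" or "wrist"; returns a dict with "frame" (384x512x3 uint8, red, green, blue), "z_map" (384x512 float32, m along the optical axis (not along the pixel's ray), 0 where there is no reading), "fovy" (degrees; the focal length in pixels is half the picture's height over the tangent of half this angle, whatever the lens; pixels are square), "cx", "cy" (the principal point, pixels), "R" (3x3) and "t" (3): a world point X has camera coordinates R X + t; the wrist camera has in their place "T_tool_cam" (4x4, takes a point from camera to tool coordinates, whose origin is the TCP and whose axes are the flange's). Camera axes: x right, y down, z forward; pixel columns grow to the right and rows downward; lengths in m; the calibration is good to about 2 mm. A picture is of the moment at which its call begins: read the wrist's pose just before it.
- ctrl.close_job(): hands the job in; it is judged then, once.
The state is a dict: "clock": time; "joint_pos": joint angles; "qvel": joint speeds; "tau": joint torques, N m; "tool_pos": TCP position; "orientation": TCP orientation; "force": force on the tool from outside, world axes, zero at the start; "moment": the same for the moment, N m; "opening": finger opening in m; "gripper_force": force on a finger pad.
Only numpy, scipy, OpenCV 4.12 (cv2) and the standard library are available. Lean on these libraries where they do the work, as an engineer would, in place of code of your own. Each camera call takes 0.05 s, during which the arm holds its last target. There are 200 camera calls.

## Working session

There is one attempt and no reset: what is moved stays moved. The work goes in short steps, Python scripts to look and compute and a tool call to move; the robot and the scene stay as the last step left them, time stands still between calls to the robot, and variables do not carry over. Pictures are saved under pics/ and viewed, at most 12 in all, crops included, and the job is handed in when it is done.

```bash
ls; mkdir -p pics; python3 - <<'E'
from plant import ctrl
import cv2,numpy as np
o=ctrl.get_obs();print({k:np.round(v,3) for k,v in o.items()})
a=[]
for n in("top","side"):
    s=ctrl.snapshot(n);np.savez(f"pics/{n}0.npz",**s);a.append(s["frame"])
    print(n,s["fovy"],s["cx"],s["cy"],s["R"],s["t"])
    cv2.imwrite(f"pics/{n}0.png",s["frame"][:,:,::-1])
E
```

```text
pics
plant.py
{'clock': np.float64(0.0), 'joint_pos': array([ 7.9877e+01,  2.0591e+01,  6.3400e-01, -2.2000e-02, -7.0136e+01,
       -1.6509e+01]), 'qvel': array([-0.032,  0.065, -0.012,  0.034, -0.058,  0.131]), 'tau': array([-1.0000e-03, -5.8272e+01,  2.9307e+01,  6.9980e+00,  7.0000e-03,
       -0.0000e+00]), 'tool_pos': array([0.302, 0.603, 0.251]), 'orientation': array([ 1.79905e+02, -7.00000e-03, -2.66390e+01]), 'force': array([-1.06 , -0.149, -0.463]), 'moment': array([-0.006, -0.048, -0.011]), 'gripper_force': np.float64(0.0), 'opening': np.float64(0.088)}
top 53.095552201852286 251.33595844822798 193.6251056418325 [[-0.01695185 -0.99978749 -0.01173044]
 [-0.99692769  0.01779833 -0.07627841]
 [ 0.07647098  0.01040134 -0.99701755]] [0.01339225 0.50918366 1.04010234]
side 52.154140344863514 255.38190956833645 192.18468095416642 [[ 0.94854726 -0.31592436 -0.0212106 ]
 [-0.20650586 -0.56646106 -0.79779521]
 [ 0.24002796  0.76112658 -0.60255532]] [-0.45970721  0.15221853  0.88687067]
```
View pics/top0.png

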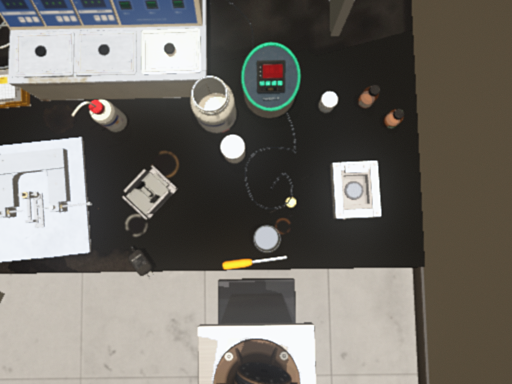

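View pics/side0.png

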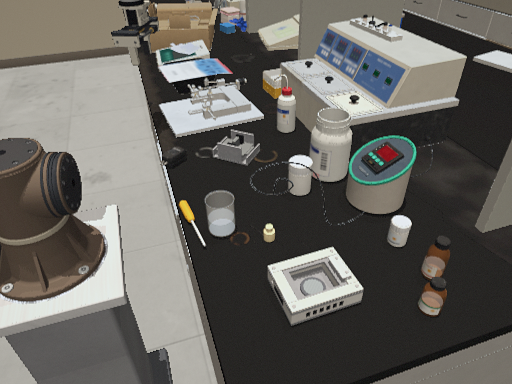

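The top view shows the holder with the cover at about (150,190), the reader at (357,190), the jar at (232,148), the beaker at (266,238) and the weight at (291,202). Next I'll build an orthographic crop with heights around the reader and the holder.

```bash
cat > h.py <<'E'
import numpy as np,cv2
from scipy.spatial.transform import Rotation as Ro
def pts(s,Rw=None,tw=None):
    z=s["z_map"];h,w=z.shape;f=h/2/np.tan(np.radians(float(s["fovy"]))/2)
    v,u=np.mgrid[:h,:w]
    P=np.stack([(u-s["cx"])/f*z,(v-s["cy"])/f*z,z],-1)
    if "R" in s: X=(P-s["t"])@s["R"]
    else:
        T=s["T_tool_cam"]; X=P@T[:3,:3].T+T[:3,3]; X=X@Rw.T+tw
    X[z<=0]=np.nan
    return X
def wrist(c):
    o=c.get_obs();s=c.snapshot("wrist")
    R=Ro.from_euler('xyz',o["orientation"],degrees=True).as_matrix()
    return s,pts(s,R,np.array(o["tool_pos"])),o
E
python3 - <<'E'
from h import *
S={n:dict(np.load(f"pics/{n}0.npz")) for n in("top","side")}
X=pts(S["top"])
for nm,(u0,u1,v0,v1),lo,hi in(("reader",(325,390,155,225),.03,.08),("holder",(115,185,155,225),.03,.1)):
    Q=X[v0:v1,u0:u1].reshape(-1,3);m=(Q[:,2]>lo)&(Q[:,2]<hi);q=Q[m]
    print(nm,cv2.minAreaRect(q[:,:2].astype(np.float32)),np.nanpercentile(q[:,2],[2,25,50,75,98]))
X1=pts(S["side"])
ims=[]
for n,b in(("top",(325,155,65,70)),("top",(115,155,70,70)),("side",(260,240,110,85)),("side",(205,120,65,55))):
    u,v,w,h=b;ims.append(cv2.resize(S[n]["frame"][v:v+h,u:u+w,::-1],(390,290),interpolation=cv2.INTER_CUBIC))
cv2.imwrite("pics/c.png",np.vstack([np.hstack(ims[:2]),np.hstack(ims[2:])]))
for n,(u,v) in dict(jar=(232,144),beaker=(266,236),weight=(291,201)).items(): print(n,X[v,u])
E
```

```text
reader ((0.5151718854904175, -0.27922385931015015), (0.15049830079078674, 0.12196560204029083), 1.411975383758545) [0.03547444 0.04173138 0.04419484 0.04613991 0.05638845]
holder ((0.5185428857803345, 0.28598567843437195), (0.09329211711883545, 0.11706428229808807), 46.06473922729492) [0.0304005  0.03841261 0.0508692  0.05474912 0.05755288]
jar [0.63410194 0.05184057 0.09070585]
beaker [ 0.39311286 -0.03310305  0.0379559 ]
weight [ 0.48600777 -0.10244952  0.03836326]
```

View pics/c.png

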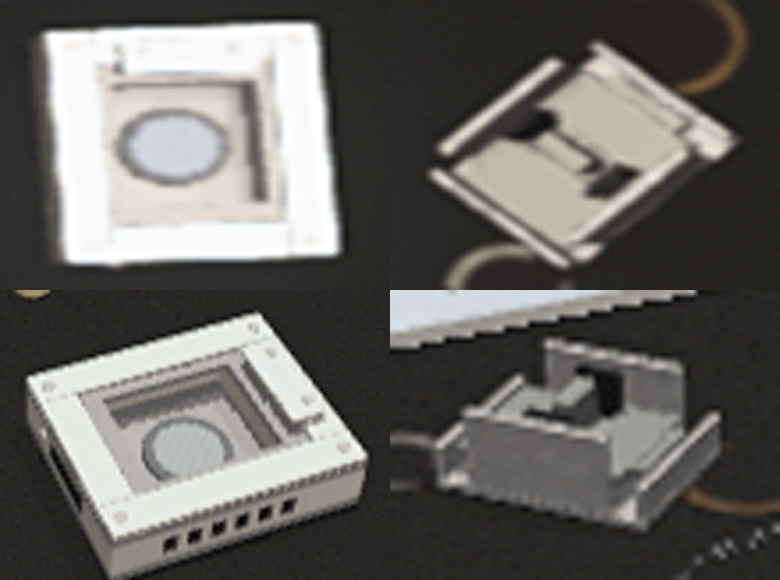

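The reader's lip is at its far (+x) end, so the reader's yaw is about 1.4°. The cover's long axis is along about -44° or 136°, and its handle and tabs are visible in the holder. I'll take the wrist camera over the holder to settle the direction.

Units first: shifts go in units of 25 mm. So 0.336 m is 13.44, 0.186 m is 7.44.

Call:
inch_along --deltas '[[[13.44, 7.44, 0, -72, 0.06], [13.44, 7.44, 0, -72, 0.06], [13.44, 7.44, 0, -72, 0.06], [13.44, 7.44, 0, -72, 0.06], [13.44, 7.44, 0, -72, 0.06], [13.44, 7.44, 0, -72, 0.06], [13.44, 7.44, 0, -72, 0.06], [13.44, 7.44, 0, -72, 0.06]]]'

```text
clock: 1.1
tool_pos: [0.5201, 0.285, 0.2512]
orientation: [-180.0, 0.0, 45.2]
force: [0.0, -0.3, -0.3]
opening: 0.0599
gripper_force: 0.0
```

Call:
inch_along --deltas '[[[0, 0, 0, 0, 0.06], [0, 0, 0, 0, 0.06]]]'

```text
clock: 1.35
tool_pos: [0.5191, 0.2873, 0.2515]
orientation: [-180.0, 0.0, 45.4]
force: [0.4, 0.1, -0.3]
opening: 0.0597
gripper_force: 0.0
```

```bash
python3 - <<'E'
from h import *
from plant import ctrl
s,X,o=wrist(ctrl);print(o["tool_pos"],o["orientation"],o["joint_pos"],s["T_tool_cam"])
np.save("pics/wX.npy",X);np.save("pics/wf.npy",s["frame"])
cv2.imwrite("pics/w1.png",s["frame"][:,:,::-1])
E
```

```text
[0.51907383 0.28734199 0.25146713] [-1.79994449e+02  4.80201673e-03  4.53518818e+01] [ 4.78250823e+01  1.29216833e+01 -1.00105488e+01 -6.24611743e-03
 -6.70723261e+01  8.75292328e+01] [[ 4.57286009e-05 -9.67395420e-01 -2.53270801e-01  6.75116978e-02]
 [ 9.99999867e-01 -8.60794590e-05  5.09342051e-04  4.41674221e-04]
 [-5.14536581e-04 -2.53270791e-01  9.67395287e-01 -1.32693102e-01]
 [ 0.00000000e+00  0.00000000e+00  0.00000000e+00  1.00000000e+00]]
```

View pics/w1.png

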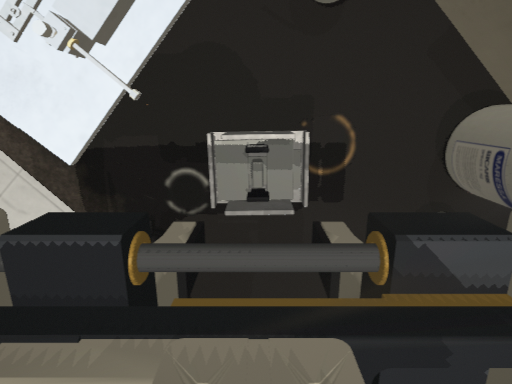

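The wrist view shows the holder at (258,172), with the handle vertical at (258,178) and tabs at (258,148) and (258,196). Image right is about -44.6° in the world. I'll measure the point cloud and enlarge the crop.

```bash
python3 - <<'E'
from h import *
X=np.load("pics/wX.npy");f=np.load("pics/wf.npy")
cv2.imwrite("pics/w1c.png",cv2.resize(f[115:225,195:325,::-1],(780,600),interpolation=cv2.INTER_CUBIC)[:600])
Q=X[120:222,200:318].reshape(-1,3);Q=Q[(Q[:,2]>.012)&(Q[:,2]<.09)]
r=cv2.minAreaRect(Q[:,:2].astype(np.float32));print(r)
a=np.radians(-44.);
for lo,hi in((.02,.033),(.046,.06)):
    q=Q[(Q[:,2]>lo)&(Q[:,2]<hi)];print(lo,len(q),cv2.minAreaRect(q[:,:2].astype(np.float32)),q.mean(0))
# depth row profile through the picture
for v in (150,160,172,178,185,195): print(v,[f"{1000*z:.0f}" for z in X[v,204:314:3,2]])
for u in (250,258,266): print(u,[f"{1000*z:.0f}" for z in X[126:220:3,u,2]])
E
```

```text
((0.5201517939567566, 0.28606170415878296), (0.09204484522342682, 0.12011021375656128), 46.26591491699219)
0.02 5096 ((0.5203273892402649, 0.2862202525138855), (0.09149004518985748, 0.12011954188346863), 46.22924041748047) [0.51971111 0.28810317 0.02649884]
0.046 1535 ((0.5200475454330444, 0.2861144244670868), (0.09203615039587021, 0.0793176144361496), 46.345272064208984) [0.51955917 0.28625895 0.05371205]
150 ['-2', '-1', '28', '18', '28', '27', '25', '26', '28', '25', '26', '27', '26', '28', '53', '53', '54', '53', '54', '54', '54', '55', '28', '26', '26', '26', '26', '25', '26', '27', '26', '27', '26', '10', '28', '27', '-1']
160 ['0', '-0', '29', '22', '27', '26', '27', '27', '26', '26', '26', '28', '26', '28', '26', '26', '26', '43', '44', '43', '27', '25', '26', '26', '26', '27', '26', '26', '26', '26', '25', '25', '26', '11', '28', '-1', '1']
172 ['-1', '-2', '27', '27', '5', '27', '27', '26', '27', 'nan', '26', '26', '28', '27', '26', '27', '46', '53', '53', '54', '28', '25', '26', '27', '26', '26', '27', '28', '26', '28', '26', '25', '25', '15', '28', '0', '-1']
178 ['1', '-
[... 530 characters left out ...]
'46', '46', '48', '48', '49', '49', '26', '28', '26', '26', '26', '26', '26', '26', '5', '4', '6', '17', '28', '0', '1']
250 ['0', '-0', '27', '56', '55', '26', '20', '53', '54', '4', '24', '25', '28', '26', '26', '25', '27', '26', '27', '26', '5', '6', '31', '47', '53', '54', '30', '44', '55', '55', '-1', '1']
258 ['-1', '1', '28', '57', '55', '27', '24', '53', '54', '6', '25', '36', '51', '52', '53', '53', '53', '53', '53', '54', '54', '16', '34', '48', '53', '52', '32', '45', '55', '55', '-2', '-2']
266 ['0', '-1', '31', '55', '55', '26', '5', '54', '52', '7', '27', '26', '26', '27', '26', '27', '27', '27', '25', '26', '5', 'nan', '34', '48', '54', '19', '33', '44', '55', '56', '-0', '0']
```

View pics/w1c.png

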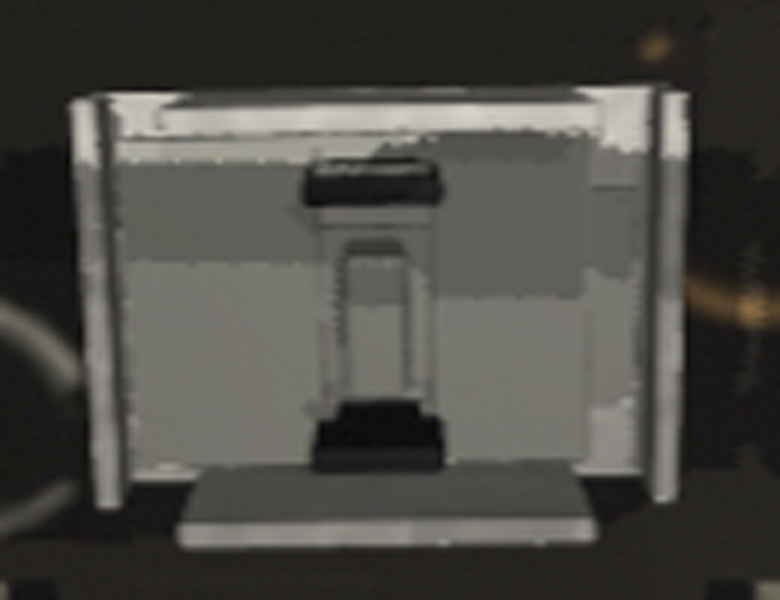

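The tongue is the narrower plate end, at the right of the crop (x≈590–640), so the cover's yaw is about -43.8°. Next I'll get the handle centre.

```bash
cat >> h.py <<'E'
def delta(o,target,yaw):
    R=Ro.from_euler('xyz',o["orientation"],degrees=True).as_matrix()
    d=R.T@(np.array(target)-o["tool_pos"]); t=(o["orientation"][2]-yaw+180)%360-180
    print("delta tool",np.round(d,4),"turn",round(t,2))
E
python3 - <<'E'
from h import *
from plant import ctrl
X=np.load("pics/wX.npy")
Q=X[158:190,245:272].reshape(-1,3);q=Q[(Q[:,2]>.05)&(Q[:,2]<.058)]
r=cv2.minAreaRect(q[:,:2].astype(np.float32));print(r,q.mean(0))
delta(ctrl.get_obs(),[*r[0],.006+.043+.006],46.25)
E
```

```text
((0.5197092294692993, 0.28762733936309814), (0.02964218333363533, 0.01171195600181818), 47.66071319580078) [0.51977346 0.28769081 0.05330112]
delta tool [0.0007 0.0003 0.1965] turn -0.87
```

To row units: 0.196 m is 7.84, 0.17 m is 6.8.

Call:
inch_along --deltas '[[[0.04, 0, 2.4, -0.9, 0.06], [0.04, 0, 4.8, -0.9, 0.06], [0.04, 0, 6.8, -0.9, 0.06], [0.04, 0, 7.84, -0.9, 0.06], [0.04, 0, 7.84, -0.9, 0.06], [0.04, 0, 7.84, -0.9, 0.06]]]'

```text
clock: 2.15
tool_pos: [0.52, 0.2879, 0.0554]
orientation: [180.0, 0.0, 46.3]
force: [-1.2, 0.1, -0.5]
opening: 0.0599
gripper_force: 0.0
```

Call:
inch_along --deltas '[[[0, 0, 0, 0, 0], [0, 0, 0, 0, 0], [0, 0, 0, 0, 0], [0, 0, 0, 0, 0], [0, 0, 0, 0, 0], [0, 0, 0, 0, 0]]]'

```text
clock: 2.9
tool_pos: [0.5203, 0.2873, 0.0556]
orientation: [-180.0, -0.0, 46.3]
force: [-1.0, 0.2, 0.7]
opening: 0.012
gripper_force: 30.0
```

Call:
inch_along --deltas '[[[0, 0, -1.6, 0, 0], [0, 0, -3.2, 0, 0], [0, 0, -4.8, 0, 0], [-2, 1.2, -4.8, -10, 0], [-4, 2.4, -4.8, -20, 0], [-6.08, 3.6, -4.8, -30, 0], [-6.08, 3.6, -4.8, -40, 0], [-6.08, 3.6, -4.8, -45.2, 0]]]'

```text
clock: 3.9
tool_pos: [0.4799, 0.1142, 0.1757]
orientation: [180.0, -0.0, 91.6]
force: [-0.0, -0.1, -1.7]
opening: 0.0119
gripper_force: 30.0
```

Call:
inch_along --deltas '[[[0, 0, 1.6, 0, 0], [0, 0, 3.2, 0, 0], [0, 0, 4, 0, 0], [0, 0, 4.4, 0, 0], [0, 0, 4.72, 0, 0], [0, 0, 4.92, 0, 0], [0, 0, 4.96, 0, 0], [0, 0, 4.96, 0, 0]]]'

```text
clock: 4.9
tool_pos: [0.4805, 0.1153, 0.052]
orientation: [180.0, -0.0, 91.5]
force: [-1.3, -0.4, -1.4]
opening: 0.0116
gripper_force: 30.0
```

To row units: 0.002 m is 0.08, 0.001 m is 0.04.

Call:
inch_along --deltas '[[[0, 0, 0.04, 0, 0], [0, 0, 0.08, 0, 0], [0, 0, 0.08, 0, 0]]]'

```text
clock: 5.28
tool_pos: [0.4802, 0.1152, 0.0496]
orientation: [180.0, -0.0, 91.5]
force: [-0.6, 0.7, -0.9]
opening: 0.0119
gripper_force: 30.0
```

To row units: -0.15 m is -6, -0.05 m is -2.

Call:
inch_along --deltas '[[[0, 0, 0, 0, 0.05], [0, 0, 0, 0, 0.05], [0, 0, 0, 0, 0.05], [0, 0, -2, 0, 0.05], [0, 0, -4, 10, 0.088], [0, 0, -6, 20, 0.088], [0, 0, -6, 30, 0.088], [0, 0, -6, 40, 0.088]]]'

```text
clock: 6.28
tool_pos: [0.4803, 0.1153, 0.2005]
orientation: [180.0, -0.1, 51.1]
force: [0.8, -0.7, -0.2]
opening: 0.0838
gripper_force: 0.0
```

Call:
inch_along --deltas '[[[0, 0, 0, 10, 0.088], [0, 0, 0, 20, 0.088], [0, 0, 0, 30, 0.088], [0, 0, 0, 40, 0.088], [0, 0, 0, 50, 0.088], [0, 0, 0, 50, 0.088], [0, 0, 0, 50, 0.088]]]'

```text
clock: 7.15
tool_pos: [0.4802, 0.1151, 0.1996]
orientation: [180.0, -0.0, 1.7]
force: [-0.8, -0.3, 0.5]
opening: 0.0878
gripper_force: 0.0
```

```bash
python3 - <<'E'
from h import *
from plant import ctrl
s,X,o=wrist(ctrl);print(o["tool_pos"],o["orientation"],o["joint_pos"])
np.save("pics/wX2.npy",X);np.save("pics/wf2.npy",s["frame"])
cv2.imwrite("pics/w2.png",s["frame"][:,:,::-1])
Q=X.reshape(-1,3);Q=Q[(np.hypot(Q[:,0]-.48,Q[:,1]-.115)<.08)]
for lo,hi in((.012,.03),(.04,.06),(.012,.06)):
    q=Q[(Q[:,2]>lo)&(Q[:,2]<hi)];print(lo,len(q),cv2.minAreaRect(q[:,:2].astype(np.float32)),np.median(q,0))
E
```

```text
[0.4802005  0.11511363 0.19958839] [ 1.79999795e+02 -1.79898000e-03  1.68849353e+00] [ 3.63372217e+01  5.84159137e+00 -2.60098777e+01  1.40310654e-03
 -5.81471678e+01  5.53505314e+01]
0.012 5186 ((0.48123660683631897, 0.11391043663024902), (0.10187758505344391, 0.07418752461671829), 1.6744732856750488) [0.49224029 0.11383109 0.02046923]
0.04 775 ((0.4807671904563904, 0.11391213536262512), (0.02612691931426525, 0.06179147958755493), 1.714469313621521) [0.48150384 0.11434606 0.04720246]
0.012 6078 ((0.48123660683631897, 0.11391043663024902), (0.10187758505344391, 0.07418752461671829), 1.6744732856750488) [0.48663048 0.11386447 0.02064011]
```

View pics/w2.png

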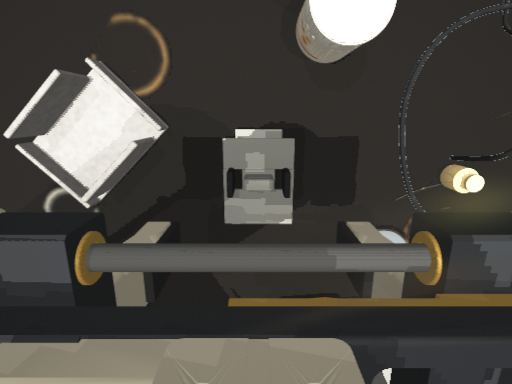

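The cover stands on the worktop with its tongue away from the robot at (259,133) and its tabs at (230,182) and (287,182). I'll measure the reader from above before regrasping.

To row units: 0.393 m is 15.72, -0.05 m is -2.

Call:
inch_along --deltas '[[[-1.2, 15.72, -2, 0, 0.088], [-1.2, 15.72, -2, 0, 0.088], [-1.2, 15.72, -2, 0, 0.088], [-1.2, 15.72, -2, 0, 0.088], [-1.2, 15.72, -2, 0, 0.088], [-1.2, 15.72, -2, 0, 0.088], [-1.2, 15.72, -2, 0, 0.088], [-1.2, 15.72, -2, 0, 0.088]]]'

```text
clock: 8.2
tool_pos: [0.4599, -0.28, 0.2493]
orientation: [-180.0, 0.0, 1.4]
force: [-0.1, 1.0, 0.3]
opening: 0.0874
gripper_force: 0.0
```

Call:
inch_along --deltas '[[[0, 0, 0, 0, 0.088], [0, 0, 0, 0, 0.088], [0, 0, 0, 0, 0.088]]]'

```text
clock: 8.57
tool_pos: [0.4605, -0.2776, 0.2497]
orientation: [-180.0, -0.0, 1.6]
force: [-0.0, 0.2, 0.4]
opening: 0.088
gripper_force: 0.0
```

```bash
python3 - <<'E'
from h import *
from plant import ctrl
s,X,o=wrist(ctrl);print(o["tool_pos"],o["orientation"],o["joint_pos"])
np.save("pics/wX3.npy",X);np.save("pics/wf3.npy",s["frame"])
cv2.imwrite("pics/w3.png",s["frame"][:,:,::-1])
Q=X.reshape(-1,3);Q=Q[(np.hypot(Q[:,0]-.515,Q[:,1]+.279)<.11)]
for lo,hi in((.037,.0425),(.043,.049),(.051,.06),(.01,.06)):
    q=Q[(Q[:,2]>lo)&(Q[:,2]<hi)];print(lo,len(q),cv2.minAreaRect(q[:,:2].astype(np.float32)),np.median(q,0))
E
```

```text
[ 0.46052214 -0.27763645  0.24965139] [-1.79999645e+02 -8.72119009e-03  1.56770455e+00] [-1.01897621e+01  7.68848101e+00 -1.68170059e+01 -2.33549082e-03
 -6.54860473e+01  1.01758436e+02]
0.037 2403 ((0.5159887671470642, -0.2791641354560852), (0.1490974873304367, 0.11959929019212723), 1.3812190294265747) [ 0.50674757 -0.27990365  0.03949721]
0.043 7056 ((0.5160171985626221, -0.27931222319602966), (0.14847354590892792, 0.11988427489995956), 1.5677893161773682) [ 0.5160724  -0.28004276  0.04450744]
0.051 1283 ((0.5709326267242432, -0.27775347232818604), (0.020272022113204002, 0.059940680861473083), 1.4974464178085327) [ 0.57092074 -0.27753498  0.05451669]
0.01 13229 ((0.5161020755767822, -0.2791883051395416), (0.14884857833385468, 0.12018769979476929), 1.6251813173294067) [ 0.52252709 -0.2792055   0.04399669]
```

View pics/w3.png

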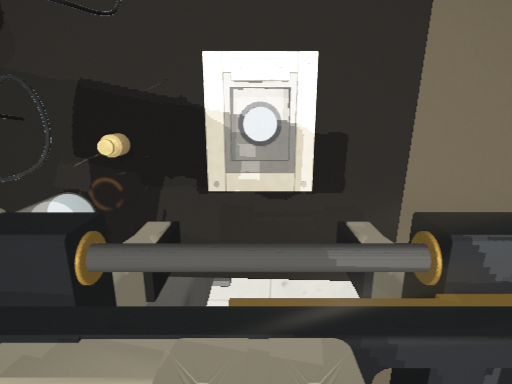

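The reader sits at (260,120) in the view, lip at the top. Its centre is (0.516, -0.279), yaw 1.5°, and the lip position matches the given sizes. Back to the cover for the tab grasp.

To row units: -0.391 m is -15.64, 0.031 m is 1.24.

Call:
inch_along --deltas '[[[1.24, -15.64, 0, 0, 0.088], [1.24, -15.64, 0, 0, 0.088], [1.24, -15.64, 0, 0, 0.088], [1.24, -15.64, 0, 0, 0.088], [1.24, -15.64, 0, 0, 0.088], [1.24, -15.64, 0, 0, 0.088], [1.24, -15.64, 0, 0, 0.088], [1.24, -15.64, 0, 0, 0.088]]]'

```text
clock: 9.62
tool_pos: [0.481, 0.1143, 0.2494]
orientation: [180.0, 0.0, 1.6]
force: [0.1, 0.0, -0.1]
opening: 0.0874
gripper_force: 0.0
```

Call:
inch_along --deltas '[[[0, 0, 2, 0, 0.088], [0, 0, 4, 0, 0.088], [0, 0, 4.8, 0, 0.088], [0, 0, 4.8, 0, 0.088], [0, 0, 4.8, 0, 0.088]]]'

```text
clock: 10.25
tool_pos: [0.482, 0.1128, 0.1307]
orientation: [-180.0, -0.1, 1.4]
force: [-0.5, 0.5, 0.2]
opening: 0.0876
gripper_force: 0.0
```

```bash
python3 - <<'E'
from h import *
from plant import ctrl
o=ctrl.get_obs();print(o["tool_pos"],o["orientation"]);delta(o,[.4808,.1139,.0495],1.7)
E
```

```text
[0.48197008 0.11276398 0.13065397] [-1.79972943e+02 -7.69771065e-02  1.43161995e+00]
delta tool [-0.0013 -0.0011  0.0812] turn -0.27
```

To row units: -0.0005 m is -0.02, 0.081 m is 3.24.

Call:
inch_along --deltas '[[[-0.04, -0.02, 1.6, 0, 0.088], [-0.04, -0.02, 2.8, 0, 0.088], [-0.04, -0.02, 3.24, 0, 0.088], [-0.04, -0.02, 3.24, 0, 0.088], [-0.04, -0.02, 3.24, 0, 0.088]]]'

```text
clock: 10.88
tool_pos: [0.4812, 0.1142, 0.0499]
orientation: [-179.9, -0.1, 1.5]
force: [0.4, -0.6, -0.9]
opening: 0.0873
gripper_force: 0.0
```

Call:
inch_along --deltas '[[[0, 0, 0, 0, 0.04], [0, 0, 0, 0, 0.04], [0, 0, 0, 0, 0.04], [0, 0, 0, 0, 0.04], [0, 0, 0, 0, 0.04]]]'

```text
clock: 11.5
tool_pos: [0.4806, 0.1139, 0.0493]
orientation: [-180.0, -0.0, 1.5]
force: [-2.7, 2.2, 10.5]
opening: 0.0466
gripper_force: 30.1
```

To row units: -0.12 m is -4.8, -0.08 m is -3.2.

Call:
inch_along --deltas '[[[0, 0, -1.6, 0, 0.04], [0, 0, -3.2, 0, 0.04], [0, 0, -4.8, 0, 0.04], [0, 0, -4.8, 0, 0.04]]]'

```text
clock: 12.0
tool_pos: [0.4816, 0.1145, 0.1713]
orientation: [-179.8, -0.3, 1.5]
force: [0.5, 0.6, -1.5]
opening: 0.0462
gripper_force: 30.0
```

Call:
inch_along --deltas '[[[-0.2, 2.4, 0, 0, 0.04], [-0.2, 4.8, 0, 0, 0.04], [-0.2, 7.2, 0, 0, 0.04], [-0.2, 9.6, 0, 0, 0.04], [-0.2, 12, 0, 0, 0.04], [-0.2, 14, 0, 0, 0.04], [-0.2, 15.76, 0, 0, 0.04], [-0.2, 15.76, 0, 0, 0.04]]]'

```text
clock: 13.0
tool_pos: [0.4841, -0.2827, 0.1664]
orientation: [-180.0, 0.2, 1.2]
force: [-0.5, 0.1, -0.8]
opening: 0.0462
gripper_force: 30.0
```

```bash
python3 - <<'E'
from h import *
from plant import ctrl
o=ctrl.get_obs();print(o["tool_pos"],o["orientation"]);delta(o,[.486,-.28,.115],1.5)
s=ctrl.snapshot("side");X=pts(s)
cv2.imwrite("pics/s1.png",cv2.resize(s["frame"][150:340,200:420,::-1],(780,674))[:600])
E
```

```text
[ 0.48410337 -0.2826502   0.16644547] [-1.79952509e+02  1.73278007e-01  1.23798867e+00]
delta tool [ 0.0021 -0.0026  0.0514] turn -0.26
```

View pics/s1.png

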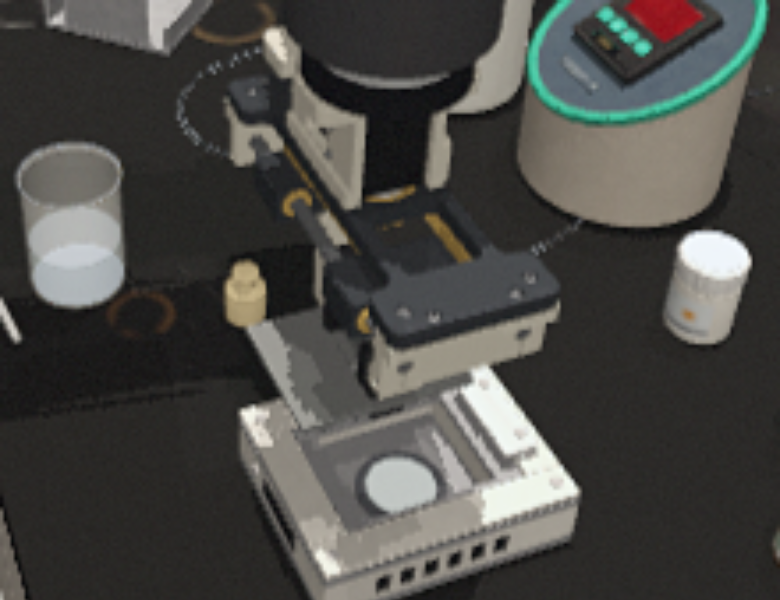

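The view shows the cover hanging under the gripper above the reader, its edge from (310,425) to (470,370), roughly level. I'll check its pitch from depth once the arm has settled.

```bash
cat >> h.py <<'E'
def plate(c,verbose=True):
    """fit plane to visible plate top: pitch(+ = tongue low), offset"""
    o=c.get_obs();p=np.array(o["tool_pos"])
    out=[]
    for n in("side","top"):
        X=pts(c.snapshot(n)).reshape(-1,3)
        d=X-p
        m=(d[:,0]>-.047)&(d[:,0]<-.018)&(abs(d[:,1])<.034)&(d[:,2]>-.05)&(d[:,2]<-.012)
        q=d[m]
        if len(q)<15: print(n,"few",len(q));continue
        A=np.c_[q[:,:2],np.ones(len(q))]
        w=np.ones(len(q),bool)
        for _ in range(8):
            k=np.linalg.lstsq(A[w],q[w,2],rcond=None)[0];r=abs(A@k-q[:,2]);w=r<max(.0025,1.5*np.median(r))
        print(n,w.sum(),len(q),"pitch",np.round(-np.degrees(np.arctan(k[0])),1),"roll",np.round(np.degrees(np.arctan(k[1])),1),"z at TCP",np.round(k[2],4),"xmin",np.round(q[w,0].min(),4))
    print(o["tool_pos"],o["orientation"],o["force"])
E
```

Call:
inch_along --deltas '[[[0.08, -0.04, 0.8, -0.2, 0.04], [0.08, -0.04, 0.8, -0.2, 0.04], [0.08, -0.04, 0.8, -0.2, 0.04]]]'

```text
clock: 13.42
tool_pos: [0.4874, -0.2786, 0.1487]
orientation: [180.0, 0.0, 1.7]
force: [-0.1, -0.9, -0.8]
opening: 0.0463
gripper_force: 30.0
```

```bash
python3 -c "
from h import *
from plant import ctrl
plate(ctrl)"
```

```text
side 442 444 pitch 0.2 roll -0.0 z at TCP -0.0275 xmin -0.047
top 116 125 pitch 4.2 roll -0.3 z at TCP -0.0311 xmin -0.047
[ 0.48743577 -0.27864403  0.14872206] [1.79998085e+02 2.22358506e-02 1.73406441e+00] [-0.08340803 -0.94493804 -0.81246182]
```

To row units: 0.003 m is 0.12, 0.001 m is 0.04.

Call:
inch_along --deltas '[[[0.12, 0.04, 0.8, 0, 0.04], [0.12, 0.04, 1.6, 0, 0.04], [0.12, 0.04, 2, 0, 0.04], [0.12, 0.04, 2, 0, 0.04], [0.12, 0.04, 2, 0, 0.04]]]'

```text
clock: 14.15
tool_pos: [0.4909, -0.2804, 0.0994]
orientation: [180.0, -0.1, 1.7]
force: [-0.1, -0.1, -1.8]
opening: 0.0465
gripper_force: 30.0
```

Call:
inch_along --deltas '[[[0, 0, 0.08, 0, 0.04], [0, 0, 0.16, 0, 0.04], [0, 0, 0.24, 0, 0.04], [0, 0, 0.28, 0, 0.04], [0, 0, 0.28, 0, 0.04]]]'

```text
clock: 14.78
tool_pos: [0.4917, -0.2803, 0.0929]
orientation: [180.0, -0.1, 1.7]
force: [0.2, 2.0, 7.6]
opening: 0.0465
gripper_force: 30.1
```

```bash
python3 -c "
from h import *
from plant import ctrl
plate(ctrl)"
```

```text
side 416 474 pitch 3.0 roll 0.0 z at TCP -0.0277 xmin -0.047
top 87 104 pitch 5.5 roll -0.2 z at TCP -0.0305 xmin -0.047
[ 0.49166573 -0.28032329  0.09290006] [ 1.79950845e+02 -1.47511102e-01  1.70816658e+00] [0.23117709 1.9742795  7.61399883]
```

Contact at 7.6 N has tilted the cover to about 3°, so it pivots in the pads as intended. I'll press further.

Call:
inch_along --deltas '[[[0, 0, 0.04, 0, 0.04], [0, 0, 0.08, 0, 0.04], [0, 0, 0.12, 0, 0.04], [0, 0, 0.16, 0, 0.04], [0, 0, 0.2, 0, 0.04], [0, 0, 0.24, 0, 0.04], [0, 0, 0.24, 0, 0.04]]]'

```text
clock: 15.75
tool_pos: [0.4945, -0.2804, 0.0882]
orientation: [179.9, -0.5, 1.8]
force: [5.1, 5.4, 11.6]
opening: 0.0467
gripper_force: 30.0
```

```bash
python3 -c "
from h import *
from plant import ctrl
plate(ctrl)"
```

```text
side 397 492 pitch 10.0 roll 0.3 z at TCP -0.027 xmin -0.047
top 78 98 pitch -2.7 roll 0.5 z at TCP -0.0191 xmin -0.047
[ 0.49448966 -0.28040131  0.08821707] [179.88143098  -0.45459897   1.7588476 ] [ 5.12330549  5.39155172 11.62006977]
```

Call:
inch_along --deltas '[[[0, 0, 0.04, 0, 0.04], [0, 0, 0.08, 0, 0.04], [0, 0, 0.12, 0, 0.04], [0, 0, 0.12, 0, 0.04], [0, 0, -0.4, 0, 0.04], [0, 0, -0.8, 0, 0.04], [0, 0, -0.8, 0, 0.04], [0, 0, -0.8, 0, 0.04]]]'

```text
clock: 16.85
tool_pos: [0.4899, -0.2802, 0.1052]
orientation: [-180.0, 0.0, 1.6]
force: [0.3, 0.4, -1.8]
opening: 0.0462
gripper_force: 30.0
```

```bash
python3 -c "
from h import *
from plant import ctrl
plate(ctrl)
s=ctrl.snapshot('side')
cv2.imwrite('pics/s2.png',cv2.resize(s['frame'][215:325,240:380,::-1],(763,600)))
"
```

```text
side 397 397 pitch 13.0 roll 0.0 z at TCP -0.0265 xmin -0.0469
top 80 102 pitch 17.0 roll 0.1 z at TCP -0.0309 xmin -0.0462
[ 0.48985276 -0.2801979   0.1052194 ] [-1.79983166e+02  3.61169235e-02  1.64727109e+00] [ 0.26450451  0.35993494 -1.77579779]
```

View pics/s2.png

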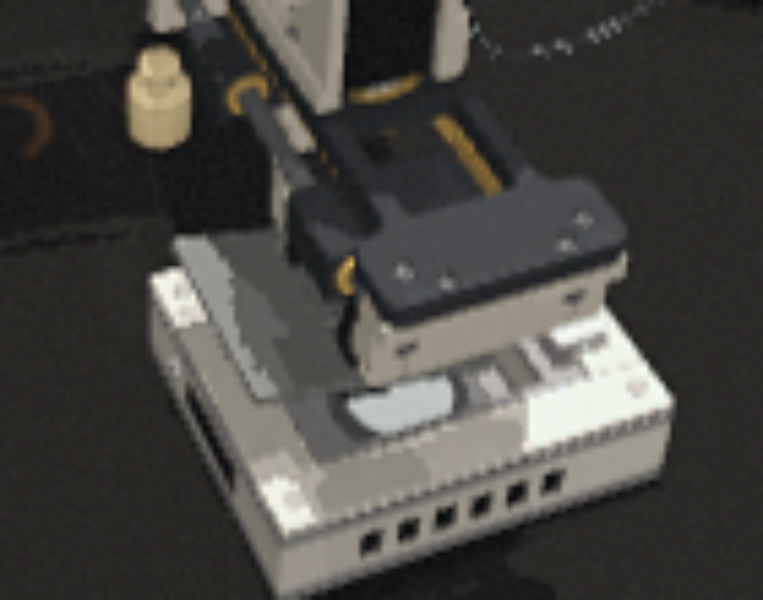

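The view shows the cover pitched by about 13° (tail edge raised at (180,240)–(270,390), tongue end low toward the lip). Now I'll move forward to just short of the lip and lower.

Call:
inch_along --deltas '[[[0.4, 0, 0, 0.2, 0.04], [0.8, 0, 0, 0.2, 0.04], [0.8, 0, 0.2, 0.2, 0.04], [0.8, 0, 0.4, 0.2, 0.04], [0.8, 0, 0.52, 0.2, 0.04], [0.8, 0, 0.52, 0.2, 0.04], [0.8, 0, 0.52, 0.2, 0.04]]]'

```text
clock: 17.88
tool_pos: [0.5104, -0.2797, 0.0927]
orientation: [180.0, -0.0, 1.5]
force: [0.1, -1.1, -2.2]
opening: 0.0464
gripper_force: 30.0
```

```bash
python3 - <<'E'
from h import *
from plant import ctrl
plate(ctrl)
s,X,o=wrist(ctrl)
Y=pts(ctrl.snapshot("side"))
R=Ro.from_euler('z',1.5,degrees=True).as_matrix()
for n,Z in(("wrist",X),("side",Y)):
    L=(Z.reshape(-1,3)-[.516,-.2792,0])@R  # reader frame
    m=(abs(L[:,0])<.085)&(abs(L[:,1])<.07)&(L[:,2]>.03)&(L[:,2]<.09)
    L=L[m]
    lip=L[(L[:,0]>.04)&(L[:,2]>.0525)&(L[:,2]<.058)]
    print(n,len(L),"lip",len(lip),lip.min(0) if len(lip) else "",lip.max(0) if len(lip) else "")
    for lo in np.arange(-.07,.07,.01):
        k=L[(L[:,0]>lo)&(L[:,0]<lo+.01)&(abs(L[:,1])<.022)]
        if len(k)>2:print(f"{1000*lo:.0f}",len(k),np.round(1000*np.percentile(k[:,2],[5,50,95]),1))
cv2.imwrite("pics/w4.png",s["frame"][:,:,::-1])
E
```

```text
side 374 384 pitch 13.7 roll -0.1 z at TCP -0.027 xmin -0.0469
top 102 123 pitch 11.1 roll 0.2 z at TCP -0.0263 xmin -0.0458
[ 0.51035548 -0.27968614  0.09269873] [ 1.79994999e+02 -1.01628581e-02  1.46582782e+00] [ 0.10244175 -1.10625799 -2.18329922]
wrist 30753 lip 4366 [ 0.04000523 -0.02965409  0.05250507] [0.06537726 0.03025917 0.05696594]
-50 34 [72.1 72.6 73.1]
-40 1370 [70.3 71.8 73.3]
-30 580 [69.2 70.1 71.3]
-20 16 [49.  53.7 56.3]
-10 390 [51.3 63.8 76.4]
0 2165 [61.  63.5 89.7]
10 1472 [58.5 60.1 85.2]
20 1386 [56.2 57.6 59.1]
30 1390 [52.7 54.7 56.7]
40 1367 [39.3 53.6 55.3]
50 1425 [53.5 54.6 55.6]
60 1496 [43.7 53.9 55.6]
70 615 [43.4 44.5 45.6]
side 2781 lip 0  
-70 96 [44.2 45.9 47.8]
-60 157 [40.7 75.  78.4]
-50 138 [39.6 74.1 76.8]
-40 84 [71.  73.  74.8]
-30 86 [69.  70.8 72.6]
-20 71 [66.3 69.2 83.1]
40 3 [39.6 40.1 41.2]
```

View pics/w4.png

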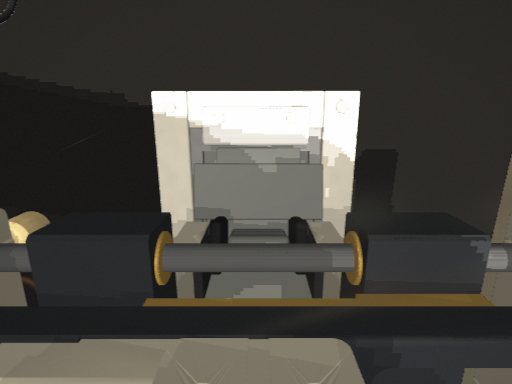

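The wrist view shows the tongue end at rows 148–163, just short of the lip edge (row ~145), with the plate spanning columns 194–324. I'll measure the plate edges and tongue end in the reader frame.

```bash
cat >> h.py <<'E'
def edges(c,th=13.5):
    s,X,o=wrist(c);R=Ro.from_euler('z',1.5,degrees=True).as_matrix()
    I=(X-[.516,-.2792,0])@R
    L=I.reshape(-1,3);t=(np.array(o["tool_pos"])-[.516,-.2792,0])@R
    m=(L[:,0]>.012)&(L[:,0]<.06)&(abs(L[:,1])<.06)&(L[:,2]>.03)&(L[:,2]<.065)
    L=L[m]; b=L[(L[:,0]>.015)&(L[:,0]<.03)&(abs(L[:,1])<.03)]
    k=np.polyfit(b[:,0],b[:,2],1); 
    on=L[abs(L[:,2]-np.polyval(k,L[:,0]))<.0018]
    A=on[(on[:,0]<.028)]
    print("tcp reader",np.round(1000*t,1),"plane pitch",np.round(-np.degrees(np.arctan(k[0])),1),"z@x30",np.round(1000*np.polyval(k,.03),1))
    print("plate y",np.round(1000*np.percentile(A[:,1],[.5,99.5]),1))
    T=on[abs(on[:,1])<.02]; print("plate/tongue xmax",np.round(1000*T[:,0].max(),1))
    w=on[(abs(on[:,1])>.028)];print("plate front x (sides)",np.round(1000*np.percentile(w[w[:,1]>0,0],99),1),np.round(1000*np.percentile(w[w[:,1]<0,0],99),1))
    lip=I.reshape(-1,3);lip=lip[(abs(lip[:,1])<.025)&(lip[:,2]>.0535)&(lip[:,2]<.057)&(lip[:,0]>.042)&(lip[:,0]<.07)]
    print("lip x",np.round(1000*np.percentile(lip[:,0],[1,99]),1))
    rc=I.reshape(-1,3);print("force",np.round(o["force"],1),"yaw",o["orientation"][2])
E
python3 -c "
from h import *
from plant import ctrl
edges(ctrl)"
```

```text
tcp reader [-5.6 -0.3 92.8] plane pitch 13.3 z@x30 56.4
plate y [-37.5  35.5]
plate/tongue xmax 53.0
plate front x (sides) 46.4 46.3
lip x [45.3 65.4]
force [-0.  -0.  -1.6] yaw 1.4655668132355908
```

Units first: shifts go in units of 25 mm. So -0.001 m is -0.04.

Call:
inch_along --deltas '[[[0, -0.04, 0, 0, 0.04], [0, -0.04, 0, 0, 0.04]]]'

```text
clock: 18.38
tool_pos: [0.5103, -0.2786, 0.0926]
orientation: [180.0, -0.0, 1.5]
force: [-0.4, -0.3, -2.8]
opening: 0.0462
gripper_force: 30.0
```

```bash
sed -i 's/>.028)\];print/>.0315)];print/' h.py; cat >> h.py <<'E'
def prof(c):
    s,X,o=wrist(c);R=Ro.from_euler('z',1.5,degrees=True).as_matrix()
    I=(X-[.516,-.2792,0])@R
    for v in range(136,172,2):print(v,np.round(1000*np.nanmedian(I[v,240:276],0)[[0,2]],1),end='; ')
    print()
E
python3 -c "
from h import *
from plant import ctrl
edges(ctrl);prof(ctrl)"
```

```text
tcp reader [-5.6  0.8 92.6] plane pitch 12.9 z@x30 56.3
plate y [-36.4  36.6]
plate/tongue xmax 53.9
plate front x (sides) 34.6 33.9
lip x [45.2 65.3]
force [-0.4 -0.3 -2.8] yaw 1.4750555694523864
136 [49.7 54.5]; 138 [48.6 54.3]; 140 [47.5 54.6]; 142 [46.3 54.3]; 144 [45.2 54.4]; 146 [42.5 39.4]; 148 [42.7 52.2]; 150 [41.7 52.6]; 152 [40.5 52.8]; 154 [39.4 52.8]; 156 [38.3 53.1]; 158 [37.2 53.4]; 160 [36.1 53.7]; 162 [35. 54.]; 164 [34.  55.3]; 166 [32.9 55.6]; 168 [31.9 55.9]; 170 [30.7 55.9];
```

To row units: -0.0015 m is -0.06, 0.0065 m is 0.26.

Call:
inch_along --deltas '[[[-0.06, 0, 0.08, 0, 0.04], [-0.06, 0, 0.16, 0, 0.04], [-0.06, 0, 0.24, 0, 0.04], [-0.06, 0, 0.26, 0, 0.04], [-0.06, 0, 0.26, 0, 0.04]]]'

```text
clock: 19.1
tool_pos: [0.5088, -0.2787, 0.086]
orientation: [180.0, 0.0, 1.5]
force: [0.0, 1.4, -2.1]
opening: 0.0465
gripper_force: 30.0
```

```bash
python3 -c "
from h import *
from plant import ctrl
edges(ctrl);prof(ctrl)"
```

```text
tcp reader [-7.2  0.7 86. ] plane pitch 12.9 z@x30 49.3
plate y [-36.5  36.4]
plate/tongue xmax 41.4
plate front x (sides) 59.5 59.5
lip x [45.4 65.6]
force [ 0.   1.4 -2.1] yaw 1.4692003377174558
136 [48.7 54.5]; 138 [47.7 54.7]; 140 [46.6 54.7]; 142 [45.5 54.3]; 144 [43.  39.6]; 146 [41.8 39.3]; 148 [41.3 45.4]; 150 [40.2 46. ]; 152 [39.1 46.2]; 154 [38.  46.4]; 156 [36.9 46.7]; 158 [35.7 46.8]; 160 [34.7 47.3]; 162 [33.5 47.4]; 164 [32.6 48.5]; 166 [31.5 48.8]; 168 [30.4 49.4]; 170 [29.3 49.6];
```

Call:
inch_along --deltas '[[[0.08, 0, 0, 0, 0.04], [0.16, 0, 0, 0, 0.04], [0.24, 0, 0, 0, 0.04], [0.32, 0, 0, 0, 0.04], [0.38, 0, 0, 0, 0.04], [0.38, 0, 0, 0, 0.04]]]'

```text
clock: 19.95
tool_pos: [0.5185, -0.2784, 0.086]
orientation: [180.0, -0.0, 1.5]
force: [0.6, 0.2, -1.1]
opening: 0.0464
gripper_force: 30.0
```

```bash
python3 -c "
from h import *
from plant import ctrl
edges(ctrl);prof(ctrl)"
```

```text
tcp reader [ 2.5  0.7 86. ] plane pitch 14.2 z@x30 51.5
plate y [-36.5  36.6]
plate/tongue xmax 44.0
plate front x (sides) 59.8 59.8
lip x [45.3 65.6]
force [ 0.6  0.2 -1.1] yaw 1.470516281595729
136 [58.2 54.6]; 138 [57.1 54.5]; 140 [56.  54.3]; 142 [54.9 54.3]; 144 [53.9 54.4]; 146 [52.8 54.5]; 148 [51.7 54.4]; 150 [50.7 54.4]; 152 [49.6 54.7]; 154 [48.5 54.5]; 156 [47.4 54.6]; 158 [46.3 54.4]; 160 [45.1 53.9]; 162 [43.  47.4]; 164 [42.  48.5]; 166 [40.9 49. ]; 168 [39.8 49.1]; 170 [38.7 49.4];
```

The tongue is under the lip with no contact force. Now I'll swing down along the arc.

To row units: 0.008 m is 0.32, 0.007 m is 0.28.

Call:
inch_along --deltas '[[[0, 0, 0.06, 0, 0.04], [-0.02, 0, 0.12, 0, 0.04], [-0.04, 0, 0.16, 0, 0.04], [-0.052, 0, 0.2, 0, 0.04], [-0.08, 0, 0.24, 0, 0.04], [-0.1, 0, 0.28, 0, 0.04], [-0.112, 0, 0.32, 0, 0.04], [-0.112, 0, 0.32, 0, 0.04]]]'

```text
clock: 21.05
tool_pos: [0.5158, -0.2786, 0.0782]
orientation: [180.0, -0.0, 1.5]
force: [-0.6, 0.1, 5.2]
opening: 0.0467
gripper_force: 30.0
```

```bash
python3 -c "
from h import *
from plant import ctrl
edges(ctrl);prof(ctrl);plate(ctrl)"
```

```text
tcp reader [-0.1  0.6 78.2] plane pitch 7.2 z@x30 46.9
plate y [-37.2  36.5]
plate/tongue xmax 43.7
plate front x (sides) 59.8 59.7
lip x [45.5 65.7]
force [-0.6  0.1  5.2] yaw 1.473807863341569
136 [56.3 54.5]; 138 [55.3 54.5]; 140 [54.3 54.5]; 142 [53.2 54.5]; 144 [52.2 54.7]; 146 [51.2 54.5]; 148 [50.2 54.6]; 150 [49.1 54.5]; 152 [48.1 54.5]; 154 [47.1 54.5]; 156 [46.  54.2]; 158 [43.5 44.5]; 160 [42.4 44.2]; 162 [41.4 45.2]; 164 [40.4 45.8]; 166 [39.3 45.9]; 168 [38.2 46. ]; 170 [37.1 46.1]; 
side 395 423 pitch 6.7 roll 0.1 z at TCP -0.026 xmin -0.047
top 107 128 pitch 10.1 roll -1.4 z at TCP -0.03 xmin -0.047
[ 0.51583697 -0.2785976   0.07821459] [ 1.79985816e+02 -3.08226026e-02  1.47376063e+00] [1.0783687  0.06406874 4.45951519]
```

Swinging nicely: pitch 7° at about 5 N. Continuing.

To row units: 0.0055 m is 0.22, 0.005 m is 0.2.

Call:
inch_along --deltas '[[[-0.02, 0, 0.04, 0, 0.04], [-0.04, 0, 0.08, 0, 0.04], [-0.06, 0, 0.12, 0, 0.04], [-0.072, 0, 0.16, 0, 0.04], [-0.08, 0, 0.2, 0, 0.04], [-0.08, 0, 0.22, 0, 0.04], [-0.08, 0, 0.22, 0, 0.04]]]'

```text
clock: 22.12
tool_pos: [0.5137, -0.2786, 0.0726]
orientation: [180.0, -0.0, 1.5]
force: [3.2, -0.7, 3.4]
opening: 0.0465
gripper_force: 30.0
```

```bash
python3 -c "
from h import *
from plant import ctrl
edges(ctrl);prof(ctrl);plate(ctrl)"
```

```text
tcp reader [-2.3  0.7 72.6] plane pitch 0.8 z@x30 44.8
plate y [-58.7  59.1]
plate/tongue xmax 43.3
plate front x (sides) 59.9 59.9
lip x [45.1 65.4]
force [ 3.2 -0.7  3.4] yaw 1.4727415561039396
136 [54.5 54.7]; 138 [53.5 54.7]; 140 [52.5 54.6]; 142 [51.5 54.6]; 144 [50.6 54.5]; 146 [49.6 54.5]; 148 [48.6 54.7]; 150 [47.6 54.4]; 152 [46.6 54.7]; 154 [45.6 54.5]; 156 [43.1 43.5]; 158 [42.  43.7]; 160 [41.  43.9]; 162 [40.  44.7]; 164 [38.9 44.6]; 166 [37.8 44.7]; 168 [36.7 44.7]; 170 [35.7 44.9]; 
side 403 405 pitch 1.8 roll -0.2 z at TCP -0.0264 xmin -0.0469
top 108 125 pitch 5.9 roll 0.3 z at TCP -0.0304 xmin -0.047
[ 0.51355325 -0.27859162  0.07258226] [ 1.79996754e+02 -3.80997502e-03  1.46850541e+00] [ 3.85639284 -0.078287    2.95969839]
```

The plate's front edge is at x≈40.5 and should be 43, so the cover sits about 2.5 mm back and rubs the rear wall (Fx +3 N). I'll shift it forward and press down slightly.

To row units: 0.0025 m is 0.1, 0.002 m is 0.08.

Call:
inch_along --deltas '[[[0.04, 0, 0, 0, 0.04], [0.08, 0, 0, 0, 0.04], [0.1, 0, 0.02, 0, 0.04], [0.1, 0, 0.04, 0, 0.04], [0.1, 0, 0.06, 0, 0.04], [0.1, 0, 0.06, 0, 0.04]]]'

```text
clock: 23.08
tool_pos: [0.5138, -0.2784, 0.0715]
orientation: [-180.0, 0.2, 1.5]
force: [-7.2, 1.6, 15.1]
opening: 0.0468
gripper_force: 30.0
```

```bash
python3 -c "
from h import *
from plant import ctrl
edges(ctrl);prof(ctrl);plate(ctrl)"
```

```text
tcp reader [-2.2  0.8 71.5] plane pitch 0.1 z@x30 44.5
plate y [-58.7  59.2]
plate/tongue xmax 43.5
plate front x (sides) 59.5 59.9
lip x [45.3 65.5]
force [-7.2  1.6 15.1] yaw 1.450881039050605
136 [54.6 54.5]; 138 [53.7 54.5]; 140 [52.7 54.7]; 142 [51.7 54.5]; 144 [50.7 54.3]; 146 [49.8 54.5]; 148 [48.8 54.5]; 150 [47.8 54.7]; 152 [46.8 54.5]; 154 [45.8 54.2]; 156 [43.3 43.8]; 158 [42.2 43.4]; 160 [41.1 43.6]; 162 [40.2 44.4]; 164 [39.1 44.6]; 166 [38.  44.4]; 168 [37.  44.5]; 170 [35.8 44.2]; 
side 399 410 pitch 0.4 roll -0.0 z at TCP -0.0258 xmin -0.047
top 97 125 pitch 8.3 roll -0.9 z at TCP -0.0328 xmin -0.0469
[ 0.51376816 -0.27844846  0.07155407] [-179.96927058    0.22056073    1.44817468] [-6.17602382  0.44628984 15.41145439]
```

Call:
inch_along --deltas '[[[0, 0, -0.04, 0, 0.04], [0, 0, -0.06, 0, 0.04], [0.04, 0, -0.06, 0, 0.04], [0.04, 0, -0.06, 0, 0.04]]]'

```text
clock: 23.78
tool_pos: [0.5167, -0.2782, 0.072]
orientation: [-180.0, 0.1, 1.5]
force: [-2.1, 0.3, 1.0]
opening: 0.0465
gripper_force: 30.0
```

```bash
python3 -c "
from h import *
from plant import ctrl
edges(ctrl);prof(ctrl);plate(ctrl)"
```

```text
tcp reader [ 0.7  1.  72. ] plane pitch 0.5 z@x30 44.6
plate y [-58.5  59. ]
plate/tongue xmax 43.3
plate front x (sides) 59.8 59.8
lip x [45.1 65.6]
force [-2.1  0.3  1. ] yaw 1.4641049457736504
136 [57.7 54.6]; 138 [56.7 54.6]; 140 [55.8 54.6]; 142 [54.8 54.6]; 144 [53.8 54.7]; 146 [52.8 54.7]; 148 [51.8 54.4]; 150 [50.8 54.5]; 152 [49.9 54.8]; 154 [48.9 54.5]; 156 [47.8 54.3]; 158 [46.9 54.6]; 160 [45.8 54.2]; 162 [43.2 44.5]; 164 [42.2 44.5]; 166 [41.1 44.7]; 168 [40.  44.7]; 170 [38.9 44.7]; 
side 405 411 pitch 0.6 roll 0.2 z at TCP -0.0259 xmin -0.0468
top 114 133 pitch 2.6 roll 0.5 z at TCP -0.0281 xmin -0.0458
[ 0.51692656 -0.27824301  0.07211505] [-1.79981167e+02  3.05813094e-02  1.46937857e+00] [-1.2769429   1.01690494 -0.83861267]
```

It slid forward by 2.9 mm, so the cover is now within about 0.5 mm of the seat. I'll press lightly, then release.

To row units: 0.001 m is 0.04, -0.0005 m is -0.02.

Call:
inch_along --deltas '[[[-0.02, 0, 0.02, 0, 0.04], [-0.02, 0, 0.04, 0, 0.04], [-0.02, 0, 0.04, 0, 0.06], [-0.02, 0, 0.04, 0, 0.075], [-0.02, 0, 0.04, 0, 0.075], [-0.02, 0, 0.04, 0, 0.075]]]'

```text
clock: 24.72
tool_pos: [0.5164, -0.2785, 0.0715]
orientation: [-180.0, 0.0, 1.5]
force: [0.3, 0.1, -0.7]
opening: 0.0741
gripper_force: 0.0
```

Call:
inch_along --deltas '[[[0, 0, -0.8, 0, 0.075], [0, 0, -2.4, 0, 0.075], [0, 0, -4.4, 0, 0.075], [-1.2, 0, -6.4, 0, 0.075], [-1.2, 0, -6.4, 0, 0.075], [-1.2, 0, -6.4, 0, 0.075]]]'

```text
clock: 25.48
tool_pos: [0.4862, -0.2791, 0.2316]
orientation: [-180.0, -0.0, 1.4]
force: [1.5, -0.4, -1.5]
opening: 0.0746
gripper_force: 0.0
```

```bash
python3 - <<'E'
from h import *
from plant import ctrl
s,X,o=wrist(ctrl);R=Ro.from_euler('z',1.5,degrees=True).as_matrix()
print(o["tool_pos"],o["force"])
I=(X-[.516,-.2792,0])@R;L=I.reshape(-1,3)
q=L[(abs(L[:,0])<.03)&(abs(L[:,1])<.04)&(L[:,2]>.062)&(L[:,2]<.08)]
r=cv2.minAreaRect((1000*q[:,:2]).astype(np.float32));print("tabs/handle",r,np.median(q[:,2]))
p=L[(abs(L[:,1])<.034)&(L[:,2]<.05)&(((L[:,0]>-.045)&(L[:,0]<-.016))|((L[:,0]>.016)&(L[:,0]<.04)))]
for a,b in((-.045,-.035),(-.035,-.02),(.018,.03),(.03,.04)):
    k=p[(p[:,0]>a)&(p[:,0]<b)];print(a,len(k),np.median(k[:,2]) if len(k) else "")
cv2.imwrite("pics/w5.png",cv2.resize(s["frame"][40:220,140:380,::-1],(800,600)))
E
```

```text
[ 0.48624104 -0.27912818  0.23164322] [ 1.45971945 -0.38067462 -1.48287915]
tabs/handle ((1.3727798461914062, -0.20877838134765625), (25.722848892211914, 62.119781494140625), 0.007344722747802734) 0.07121476925773818
-0.045 557 0.04460652519505886
-0.035 878 0.04456929170578435
0.018 774 0.044503439195572946
0.03 671 0.044546854518651084
```

View pics/w5.png

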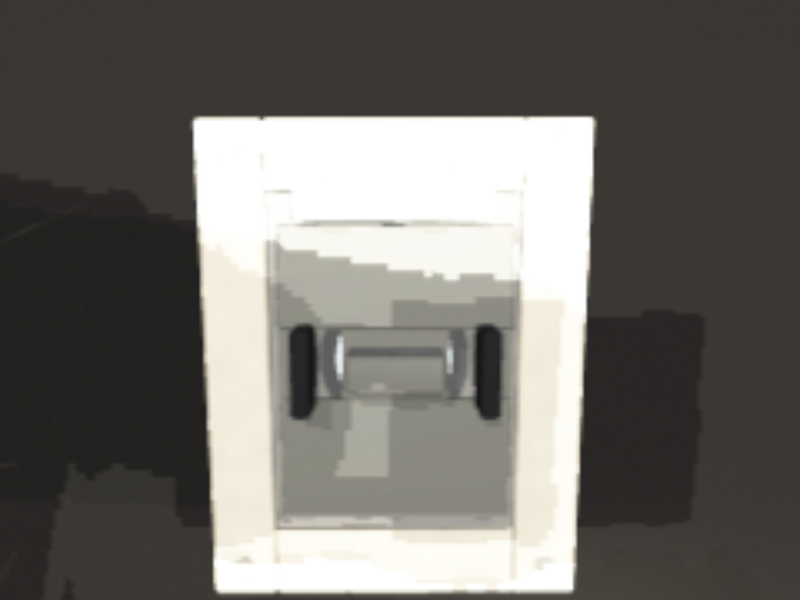

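The view shows the cover flat under the lip, with both tabs sprung out at (302,370) and (488,370), 62 mm apart. I'll check the x offset once more against the lip edge in the same frame.

```bash
python3 - <<'E'
from h import *
from plant import ctrl
s,X,o=wrist(ctrl);R=Ro.from_euler('z',1.5,degrees=True).as_matrix()
L=((X-[.516,-.2792,0])@R).reshape(-1,3)*1000
lip=L[(abs(L[:,1])<25)&(L[:,2]>53)&(L[:,2]<57)&(L[:,0]>40)];print("lip",np.percentile(lip[:,0],[.5,99.5]))
al=L[(abs(L[:,1])<58)&(L[:,2]>42)&(L[:,2]<47)];print("box x",np.percentile(al[:,0],[.1,99.9]),"y",np.percentile(al[:,1],[.2,99.8]))
t=L[(L[:,2]>67)&(L[:,2]<75)&(abs(L[:,1])>23)&(abs(L[:,1])<34)&(abs(L[:,0])<30)]
print("tabs x",np.percentile(t[:,0],[1,99]),"y",np.percentile(t[:,1],[.5,99.5]))
h=L[(L[:,2]>67)&(L[:,2]<75)&(abs(L[:,1])<14)&(abs(L[:,0])<20)];print("handle x",np.percentile(h[:,0],[1,99]))
g=L[(abs(L[:,1])<25)&(L[:,0]<-40)&(L[:,0]>-60)]
for a in np.arange(-58,-42,1.):
    k=g[(g[:,0]>=a)&(g[:,0]<a+1)];print(a,len(k),np.round(np.percentile(k[:,2],[10,50,90]),1) if len(k) else "",end=" ")
E
```

```text
lip [45.15317967 65.69278034]
box x [-73.96364897  74.12094207] y [-57.82652345  57.80069669]
tabs x [-11.84322731  14.12083199] y [-31.82372687  30.82728889]
handle x [-3.83338118  6.85036187]
-58.0 43 [43.8 44.5 45.5] -57.0 40 [43.5 44.3 45.3] -56.0 36 [43.8 44.5 45.4] -55.0 32 [43.3 44.4 45.5] -54.0 88 [38.9 43.2 45.1] -53.0 44 [38.7 40.2 44.1] -52.0 35 [39.1 39.6 40.6] -51.0 43 [38.9 39.6 40.6] -50.0 0  -49.0 45 [43.6 44.3 44.9] -48.0 35 [43.7 44.3 44.8] -47.0 33 [43.7 44.3 45.7] -46.0 31 [43.4 44.7 45.6] -45.0 41 [44.1 44.6 45.5] -44.0 44 [43.9 44.5 45.3] -43.0 45 [43.6 44.7 45.6]
```

```bash
python3 -c "
from plant import ctrl
print(ctrl.close_job())"
```

```text
the job is handed in; nothing more can be done
None
```

The cover is seated flat in the reader's port with its tongue under the lip and both tabs sprung out (62 mm apart), about 1 mm off centre. The jar, beaker and weight were left alone, and I handed the job in at about 26 s; no verdict was returned.

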